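# Run the duct trolley up to the crimper and brake it at the mark

## Task

Run the heavy duct trolley along its rail to the left by its sprung sliding handle, and brake it so that it comes to rest with its pointer in line with the yellow mark, never striking the rubber pads of the blue crimping machine just beyond. Once it stands still there, wait three seconds, then let go of the handle and move clear, leaving the trolley standing at the mark. Touch only the handle, not the duct or the rest of the trolley, and leave the other things on the bench alone.

Things in the scene. Friction and masses are not known exactly. Their poses are not given: they have to be found in the camera images.
- track: fixed steel track on the bench: base plate 200 x 1000 x 12 mm with two rails. Origin: centre of its underside, on the bench top. Its y axis is the direction of travel (roughly to the robot's left), x points across it away from the robot, z up. Its place and yaw differ from run to run
- trolley (a joint): place of the trolley's middle along the track's y axis, m, growing leftwards to the crimping machine; starts at rest on the right. Moving mass nominally 9 kg with the duct (really 6.7 to 11.8 kg, hidden). It runs on ball shoes almost without friction: drag about 0.025 N dry plus 0.15 N per m/s, so it coasts far
- handle (a joint): place of the sliding handle on its rod relative to the trolley, m, positive to the left, 0 mid-rod. From -0.04 to +0.04 it slides freely and carries no force; beyond that it compresses a coil spring of 25 N/m (force on the trolley 25 x (value - 0.04) N to the left, mirrored on the other side, hardly any damping), up to hard ends at -0.11 and +0.11
- grip (a point): grip point on the axis of the handle, 140 mm above the bench, at x = -140 mm (robot's side), y = trolley + handle in the track frame. The handle is an upright black post, 30 mm diameter, with a yellow band, from 107 to 165 mm above the bench, on a slider block 34 x 40 x 34 mm that runs on a rod between two brass spring cups; 0.25 kg, about 100 mm clear of the duct
- duct (a point): middle of the shiny spiral duct strapped onto the trolley: 125 mm diameter, 270 mm long, lying along the track, axis at x = 30 mm in the track frame and 135 mm above the bench, so its top is 197 mm (bands 200 mm) above the bench
- pointer (a point): tip of the trolley's red pointer (white line on the deck beside it), at x = 130 mm, y = trolley in the track frame, 60 mm above the bench. It stands at the middle of the far edge of the red deck, which is 200 mm across and 280 mm along the track, top 60 mm above the bench
- mark (a point): the mark: a dark line on a yellow 24 mm block carried by an arm of the crimping machine beyond the track's far side, facing the pointer; at x = 136 mm in the track frame, 60 mm above the bench, axes as the track's. Pointer and mark are in line when they have the same y in the track frame. Its y differs from run to run
- crimper: blue crimping machine on the left part of the track, 190 x 110 mm, 212 mm tall, with steel rollers and two black rubber pads facing the trolley. Origin: on the bench, on the track's centre line, level with the mark; axes as the track's. The pads' faces are at y = 180 mm: with the trolley exactly at the mark the deck's leading edge is 40 mm short of them
- sealant: white sealant bottle with an orange label, 56 mm across, 150 mm tall, upright on the near right of the bench; origin at the centre of its underside
- spraycan: yellow spray can, 66 mm across, 170 mm tall, on the near left of the bench; origin at the centre of its underside
- rivetbox: open green rivet box 110 x 150 x 45 mm on the near left of the bench; origin at the centre of its underside
- screwdriver: screwdriver lying on the near right of the bench

How it is judged:
By the outcome, as a careful person would: the job done as asked, in the order asked, and still so for the second after the job is handed in, with the robot touching nothing.
It also fails if it takes over 43 s, if anything falls off the work surface, if the arm or the gripper's body presses on something with over 40 N, if the wrist force passes 120 N, or if a joint passes its speed limit or range.

## Robot

A 6-joint arm with a two-finger parallel gripper is mounted at the origin on the work surface. World frame = base frame: x ahead of the robot, y to its left, z up, the work surface at z = 0. Lengths are in m, angles in degrees, forces in N, time in s.
With the tool pointing down it reaches from about 0.35 to 0.775 m from the base axis. Payload 5.5 kg.
Tool frame: the origin (TCP) lies on the centre line of the jaws, within the pads' length; the fingertips stand 22 mm ahead of it and the grasp point (between the pads) lies 3 mm ahead of it; z points along the fingers, y is the line along which they close (so a half turn about z gives the same grasp; the last joint's range is limited). The gripper opens to 85 mm and grips with 20 to 120 N. Pads are 22 mm wide; open, the fingers measure 114 mm over their backs; the gripper's body (76 mm by 85 mm) begins 54 mm behind the grasp point. The pads swing forward as they close: fully open they stand 13 mm farther back than shut.
Start: joints at [-82.025, 17.945, 2.641, 74.691, 0, 82.002], TCP at [0.158, -0.553, 0.253] pointing down, gripper open.
Joint ranges: [-158.12, 158.12], [-49.38, 96.58], [-58.88, 72.47], [-126.05, 133.96], [-84.25, 85.87], [-180, 180]. Speed limits (degrees/s): [147.25, 147.25, 180, 180, 180, 180].

## Interface

Orientations are given as [roll, pitch, yaw] about the fixed x, y, z axes, in that order (R = Rz(yaw) Ry(pitch) Rx(roll)).
In Python, from bench import bot gives the robot as it stands.
- The arm moves only by the tool send_rows, never from a script. Its arguments are lists of equal length, an entry for each row: "slide": the shift along the tool's x, y, z in m, a list of three; "roll": the turn about the tool's z in degrees; "gripper": the finger opening in m, from 0 to 0.0854. A call has 1 to 5 rows; each row is the pose to reach, as a shift and turn from the pose commanded when the call began, along the tool's axes at that moment; what a row does not reach only later rows make up. A row lasts 1/10 s, in which the tool goes at most 50 mm and 8.59 degrees, less where a joint would pass 70% of its speed; a pose out of reach is approached as far as the arm can. A call with a gripper value outside its range is refused whole. The fingers move at their own pace and stop on an object; "squeeze" is the grip in N (left out, the last holds). Time passes only in rows, so rows that repeat a pose let the fingers close. It gives the time, the measured TCP pose, the force, the opening and the grip force at its end, in the units of the state.
- bot.get_obs(): the state, without advancing time (a new reading comes with each control period).
- bot.capture(name): name is "scene" or "top" or "wrist"; returns (picture, depth): 480x640x3 uint8, red, green, blue; 480x640 float32, m along the optical axis (not along the pixel's ray), 0 where there is no reading.
- bot.calibration(name): a dict with "mtx" (3x3 intrinsics, pixels), "R" (3x3) and "t" (3): a world point X has camera coordinates R X + t. Camera axes: x right, y down, z forward; pixel columns grow to the right and rows downward; lengths in m; the calibration is good to about 2 mm. A picture is of the moment at which its call begins: read the wrist's pose just before it. calibration takes no time and is no camera call; for the wrist camera it gives the pose at the moment of the call.
- bot.hand_in(): hands the job in; it is judged then, once.
Trained networks look in the newest picture that a camera, given by its name, has taken for a name from the list of things; names that differ only in an ending like _2 or _b are one class to them, and where a whole thing is asked for, a point or a joint stands for the part that bears it (a point fixed in the world has none). Each returns a list of dicts, best first, with "confidence" (0 to 1); they miss things now and then, are a little off and sometimes report something else, mostly with a low value. They report only what shows in the picture. A call takes as long as a camera call.
- bot.spot_in(camera, query): "at" ([x, y, z] in m, in the coordinates of the camera as it stood for that picture, good to about 4 mm: the middle of the surface that is visible of it).
- bot.cut_out(camera, query): "region" (480x640 bool, what is visible of it).
- bot.tip_of(camera, query): "at" ([x, y, z] in m, in the coordinates of the camera as it stood for that picture, good to about 4 mm: a listed point, or the origin of a listed thing).
The state is a dict: "time": time; "joint_pos": joint angles; "joint_velocities": joint speeds; "tau": joint torques, N m; "tool_pos": TCP position; "orientation": TCP orientation; "ft_force": force on the tool from outside, world axes, zero at the start; "moment": the same for the moment, N m; "opening": finger opening in m; "gripper_force": force on a finger pad.
Only numpy, scipy, OpenCV 4.12 (cv2) and the standard library are available. Lean on these libraries where they do the work, as an engineer would, in place of code of your own. Each camera call takes 0.05 s, during which the arm holds its last target. There are 200 camera calls.

## Working session

There is one attempt and no reset: what is moved stays moved. The work goes in short steps, Python scripts to look and compute and a tool call to move; the robot and the scene stay as the last step left them, time stands still between calls to the robot, and variables do not carry over. Pictures are saved under pics/ and viewed, at most 10 in all, crops included, and the job is handed in when it is done.

Besides the shell and the picture viewer there is one more tool, called after "Request:" as name([rows], argument=value, ...), one row to a line, values as JSON. send_rows: Moves the arm, as the interface text tells. Its arguments: {"type":"object","properties":{"slide":{"type":"array"},"roll":{"type":"array"},"gripper":{"type":"array"},"squeeze":{"type":"number"}},"required":["slide","roll","gripper"]}

```bash
ls; mkdir -p pics
cat > h.py <<'E'
import numpy as np, cv2
from bench import bot
def w(cam,p):
    c=bot.calibration(cam); return np.array(c["R"]).T@(np.array(p)-np.array(c["t"]))
def tips(cam,qs,f="tip_of"):
    for q in qs:
        for d in getattr(bot,f)(cam,q)[:2]: print(cam,q,np.round(w(cam,d["at"]),4),round(d["confidence"],2))
E
python3 - <<'E'
from h import *
for c in ("scene","top"):
    p,d=bot.capture(c); cv2.imwrite(f"pics/{c}0.png",p[:,:,::-1])
    tips(c,["track","grip","pointer","mark","crimper","duct"])
o=bot.get_obs(); print(o["time"],o["tool_pos"],o["orientation"],o["ft_force"])
E
```

```text
pics
scene track [6.273e-01 1.040e-02 4.000e-04] 0.57
scene grip [ 0.5044 -0.2508  0.137 ] 0.7
scene pointer [ 0.78   -0.2203  0.0604] 0.75
scene mark [0.7523 0.215  0.057 ] 0.56
scene crimper [0.361  0.4714 0.0014] 0.63
top track [0.6295 0.0085 0.0007] 0.55
top grip [ 0.5032 -0.2513  0.137 ] 0.85
top pointer [ 0.7704 -0.2225  0.0583] 0.78
top mark [0.7473 0.2163 0.0603] 0.72
0.7 [ 0.15825198 -0.55283061  0.25334268] [1.79992965e+02 1.29513792e-03 1.59731274e+01] [ 0.3348912   0.35522088 -0.09016994]
```

View pics/scene0.png

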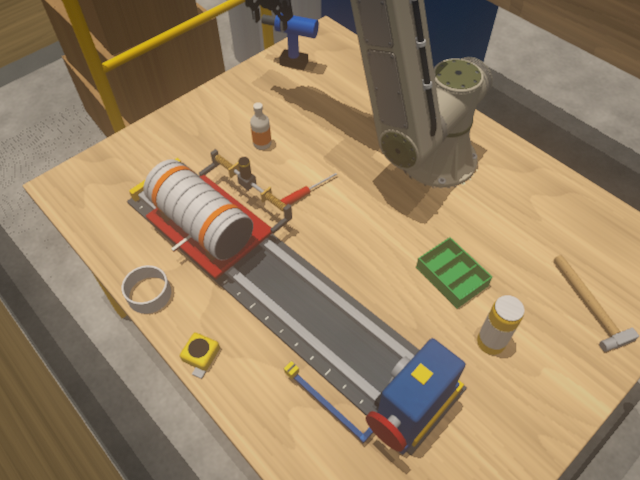

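View pics/top0.png

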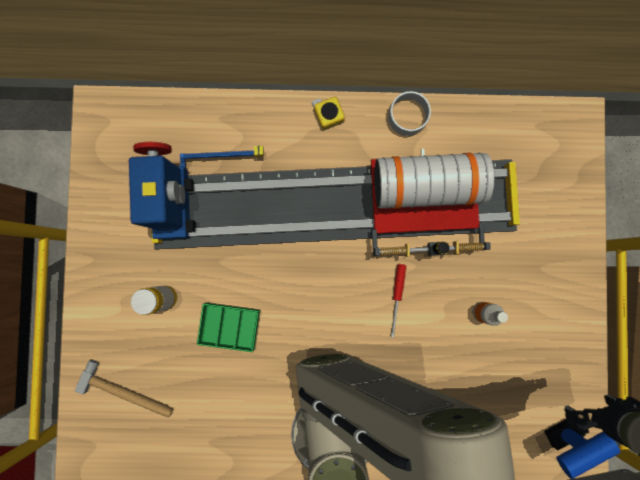

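The top view shows the handle at about (437,248), the pointer at (422,153), the mark at (260,152) and the crimper at (155,190). The detector's only crimper hit in the scene view (0.36, 0.47) is actually the spray can. Next I'll measure the track direction and check the mark-to-pointer distance in pixels.

```bash
cat >> h.py <<'E'
def onplane(cam,uv,z):
    c=bot.calibration(cam); K,R,t=[np.array(c[k]) for k in("mtx","R","t")]
    uv=np.atleast_2d(uv).astype(float); r=np.c_[uv,np.ones(len(uv))]@np.linalg.inv(K).T@R
    o=-R.T@t; return o+r*((z-o[2])/r[:,2])[:,None]
def proj(cam,X):
    c=bot.calibration(cam); q=np.array(c["R"])@np.array(X)+np.array(c["t"]); q=np.array(c["mtx"])@q; return q[:2]/q[2]
E
python3 - <<'E'
from h import *
p=cv2.imread("pics/top0.png"); g=cv2.GaussianBlur(cv2.cvtColor(p,6).astype(float),(0,0),1)
gy=np.gradient(g,axis=0)
for lo,hi,s in((228,256,1),(160,190,-1)):
    pts=[]
    for u in range(200,365):
        col=s*gy[lo:hi,u]; k=col.argmax()
        pts.append((u,lo+k))
    P=onplane("top",pts,0.012)
    a=np.polyfit(P[:,1],P[:,0],1)
    for _ in range(4):
        r=P[:,0]-np.polyval(a,P[:,1]); m=abs(r)<max(.003,1.5*np.median(abs(r))); a=np.polyfit(P[m,1],P[m,0],1)
    print("edge slope deg",-np.degrees(np.arctan(a[0])),"x at y=0",a[1],"rms",r[m].std(),m.sum())
for c in("top","scene"):
    bot.capture(c); tips(c,["pointer","mark","grip","track"])
    print(c,proj(c,[.775,-.2215,.06]),proj(c,[.75,.2155,.06]))
t=cv2.resize(p[135:185,240:440],None,fx=4,fy=4,interpolation=2)
s=cv2.imread("pics/scene0.png")
s1=cv2.resize(s[200:270,140:290],None,fx=4,fy=4,interpolation=2); s2=cv2.resize(s[350:400,260:335],None,fx=4,fy=4,interpolation=2)
b=np.zeros((200+280+200,800,3),np.uint8); b[:200,:800]=t; b[200:480,:600]=s1; b[480:680,:300]=s2
cv2.imwrite("pics/crop1.png",b[:600+80][:, :800] if 0 else cv2.resize(b,(700,595)))
E
```

```text
edge slope deg 4.096789369486664 x at y=0 0.5258760959668877 rms 0.0008327238090240823 164
edge slope deg 3.862898967802488 x at y=0 0.6809002359185372 rms 0.0009951887385587312 150
top pointer [ 0.7699 -0.222   0.0592] 0.82
top mark [0.746  0.2204 0.0576] 0.93
top grip [ 0.5022 -0.2498  0.1399] 0.63
top track [0.6272 0.0089 0.    ] 0.68
top [422.18154987 147.96158677] [258.49098151 153.67584511]
scene pointer [ 0.7753 -0.2224  0.062 ] 0.6
scene mark [0.7525 0.2142 0.0572] 0.91
scene grip [ 0.5046 -0.2505  0.1388] 0.58
scene track [0.6267 0.012  0.0009] 0.97
scene [172.0805006  249.22261431] [294.33232571 363.0231684 ]
```

View pics/crop1.png

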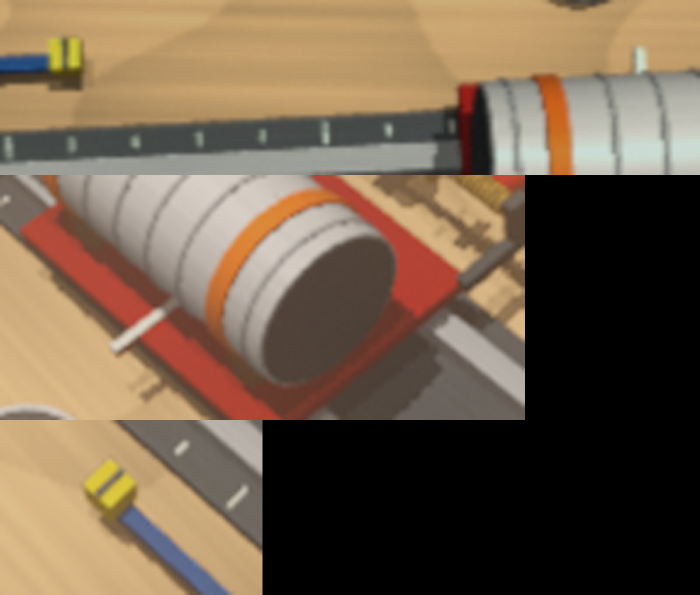

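The crops show the mark line at about (258.6,150.7) in the top view and (291,369) in the scene view. The pointer tip is at about (422.9,148.7) and (173,249). Track yaw comes out near 4.0° and the measured x offsets match the text. Next is a rectified track-frame measurement of pointer and mark.

```bash
cat >> h.py <<'E'
PSI=np.radians(4.0); O=np.array([.6265,.010]); EX=np.array([np.cos(PSI),np.sin(PSI)]); EY=np.array([-np.sin(PSI),np.cos(PSI)])
def tr(p): d=np.array(p)[:2]-O; return np.array([d@EX,d@EY])
def wd(x,y,z): return np.r_[O+x*EX+y*EY,z]
def rect(cam,img,xs,ys,z):
    c=bot.calibration(cam); K,R,t=[np.array(c[k]) for k in("mtx","R","t")]
    X,Y=np.meshgrid(xs,ys,indexing="ij"); P=np.stack([O[0]+X*EX[0]+Y*EY[0],O[1]+X*EX[1]+Y*EY[1],0*X+z],-1)
    q=(P@R.T+t)@K.T; q=q/q[...,2:]
    return cv2.remap(img,q[...,0].astype(np.float32),q[...,1].astype(np.float32),cv2.INTER_CUBIC)
def peak(prof,ys,win=.012):
    k=prof.argmax(); m=abs(ys-ys[k])<win; wgt=prof[m]-np.median(prof[m]); wgt=np.clip(wgt,0,None); return (wgt*ys[m]).sum()/wgt.sum()
def pointer(cam="scene",img=None,guess=None):
    if img is None: img=bot.capture(cam)[0]
    ys=np.arange(-.32,.26,.0005) if guess is None else np.arange(guess-.06,guess+.06,.0005)
    r=rect(cam,img,np.arange(.1,.127,.001),ys,.06).astype(float); s=r.min(-1).mean(0)
    s=s-cv2.blur(s[None],(81,1))[0]
    return peak(s,ys),s.max()
E
python3 - <<'E'
from h import *
for c in("scene","top"):
    p,_=bot.capture(c); print(c,"pointer",pointer(c,p,-.2416),pointer(c,p),bot.get_obs()["time"])
    for z in(.06,.072):
        ys=np.arange(.15,.25,.0005); r=rect(c,p,np.arange(.125,.147,.001),ys,z).astype(float)
        yel=(r[...,0]+r[...,1]-2*r[...,2]).mean(0); m=yel>.5*yel.max(); lo,hi=ys[m][[0,-1]]
        dk=np.where((ys>lo+.005)&(ys<hi-.005),-r.sum(-1).mean(0),-1e3); print(c,z,"mark",lo,hi,peak(dk,ys,.005))
    p1=rect(c,p,np.arange(.16,.08,-.0005),np.arange(.28,-.02,-.0005),.06);p2=rect(c,p,np.arange(.16,.08,-.0005),np.arange(-.12,-.42,-.0005),.06)
    cv2.imwrite(f"pics/r_{c}.png",np.vstack([p1,p2])[:,:,::-1])
a=[cv2.imread(f"pics/r_{c}.png") for c in("scene","top")]; cv2.imwrite("pics/r.png",np.vstack(a)[:600])
E
```

```text
scene pointer (np.float64(-0.24218274385154573), np.float64(105.03063557384544)) (np.float64(-0.24218558729477696), np.float64(105.05395518975763)) 1.25
scene 0.06 mark 0.15 0.24950000000000008 0.19857915472779372
scene 0.072 mark 0.15 0.24950000000000008 0.20253881278538816Traceback (most recent call last):
  File "<stdin>", line 9, in <module>
    return _nx.concatenate(arrs, 0, dtype=dtype, casting=casting)
           ~~~~~~~~~~~~~~~^^^^^^^^^^^^^^^^^^^^^^^^^^^^^^^^^^^^^^^
ValueError: all the input array dimensions except for the concatenation axis must match exactly, but along dimension 1, the array at index 0 has size 601 and the array at index 1 has size 600
```

Run:
```python
from h import *
b=[]
for c in("scene","top"):
    p=cv2.imread(f"pics/{c}0.png")[:,:,::-1].copy(); print(c,"pointer",pointer(c,p,-.2416),pointer(c,p))
    for z in(.06,.072):
        r=rect(c,p,np.arange(.160,.110,-.00025),np.arange(.235,.1601,-.00025),z)[:200,:300]; b.append(r)
    b.append(rect(c,p,np.arange(.150,.100,-.00025),np.arange(-.205,-.2799,-.00025),.06)[:200,:300])
im=np.vstack([np.hstack(b[:3]),np.hstack(b[3:])]); cv2.imwrite("pics/r.png",cv2.resize(im,(800,356))[:,:,::-1])
```

```text
scene pointer (np.float64(-0.2421853025822213), np.float64(104.99954275262928)) (np.float64(-0.2421895815954356), np.float64(104.98536808413347))
top pointer (np.float64(-0.2415714968511377), np.float64(41.84590763603107)) (np.float64(-0.24156480322722726), np.float64(41.917695473251))
```

View pics/r.png

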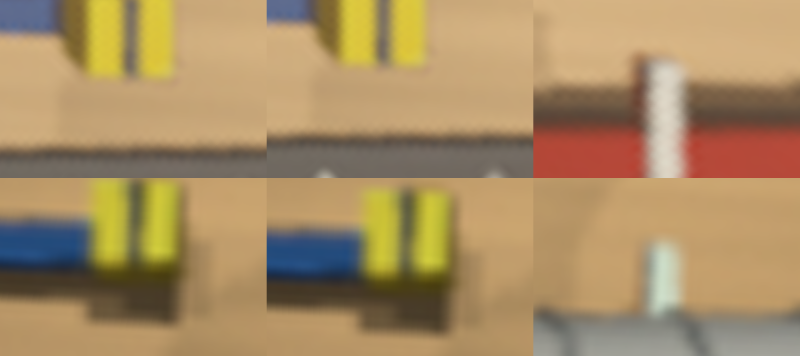

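Request:
send_rows([
  [0.02, -0.01, 0],
  [0.06, -0.03, 0],
  [0.105, -0.05, 0],
  [0.15, -0.072, 0],
  [0.19, -0.09, 0],
], roll=[2, 5, 8, 11, 12], gripper=[0.085, 0.085, 0.085, 0.085, 0.085], squeeze=25)

```text
time: 1.75
tool_pos: [0.3173, -0.4124, 0.2535]
orientation: [180.0, -0.0, 3.9]
ft_force: [0.9, -0.7, 0.2]
opening: 0.0852
gripper_force: 0.0
```

Request:
send_rows([
  [0.04, -0.03, 0],
  [0.085, -0.065, 0],
  [0.13, -0.1, 0],
  [0.17, -0.13, 0],
  [0.19, -0.145, 0],
], roll=[0, 0, 0, 0, 0], gripper=[0.085, 0.085, 0.085, 0.085, 0.085])

```text
time: 2.25
tool_pos: [0.4974, -0.254, 0.2535]
orientation: [180.0, -0.0, 4.1]
ft_force: [-0.3, -0.5, 0.4]
opening: 0.0852
gripper_force: 0.0
```

Run:
```python
from h import *
o=bot.get_obs(); print(o["time"],o["tool_pos"],o["orientation"],"tr",tr(o["tool_pos"]))
p,_=bot.capture("wrist"); cv2.imwrite("pics/w1.png",p[:,:,::-1]); tips("wrist",["grip"]); print([tr(w("wrist",d["at"])) for d in bot.tip_of("wrist","grip")[:1]])
p,_=bot.capture("top"); tips("top",["grip"])
```

```text
2.25 [ 0.49739162 -0.25402881  0.25348952] [ 1.79986596e+02 -3.73651778e-02  4.06072511e+00] tr [-0.1472116  -0.25437951]
wrist grip [ 0.5044 -0.2534  0.1405] 0.84
[array([-0.14200949, -0.25574371])]
top grip [ 0.5046 -0.2482  0.137 ] 0.54
```

Request:
send_rows([
  [0.004, -0.002, 0.015],
  [0.008, -0.004, 0.045],
  [0.008, -0.004, 0.08],
  [0.008, -0.004, 0.1],
  [0.008, -0.004, 0.11],
], roll=[0, 0, 0, 0, 0], gripper=[0.085, 0.085, 0.085, 0.085, 0.085])

```text
time: 3.0
tool_pos: [0.501, -0.2523, 0.1411]
orientation: [-179.9, 0.2, 3.8]
ft_force: [1.2, -0.3, 0.2]
opening: 0.0848
gripper_force: 0.0
```

Run:
```python
from h import *
p,_=bot.capture("scene"); cv2.imwrite("pics/s2.png",cv2.resize(p[100:280,130:340],None,fx=3,fy=3)[:,:,::-1]); print(pointer("scene",p))
o=bot.get_obs(); print(o["time"],o["tool_pos"],o["orientation"],"tr",tr(o["tool_pos"]),o["ft_force"])
```

```text
(np.float64(-0.2421871617205332), np.float64(106.82670324645635))
3.05 [ 0.50104559 -0.25210183  0.14060299] [-179.86134217    0.19735652    3.82896131] tr [-0.14343211 -0.25271211] [-0.87794448  0.1417119  -0.72204099]
```

View pics/s2.png

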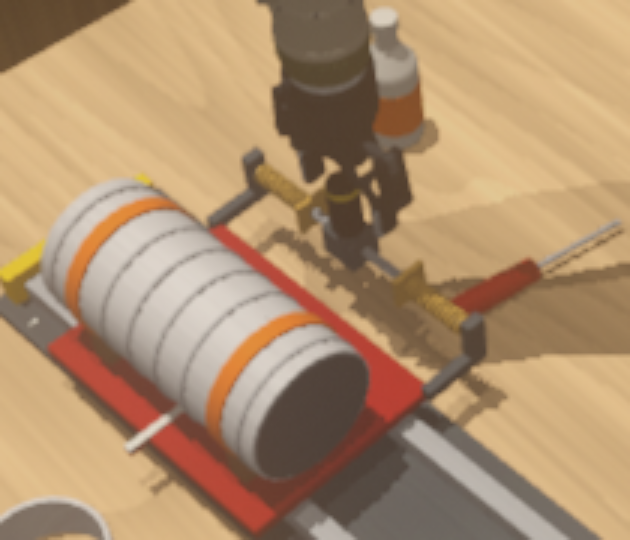

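The scene crop shows the post between the open fingers, clear of the duct. The pointer hasn't moved (-0.2422), so I'll close the gripper.

Request:
send_rows([
  [0.002, 0, 0],
  [0.002, 0, 0],
  [0.002, 0, 0],
  [0.002, 0, 0],
  [0.002, 0, 0],
], roll=[0, 0, 0, 0, 0], gripper=[0.02, 0.02, 0.02, 0.02, 0.02], squeeze=25)

```text
time: 3.55
tool_pos: [0.506, -0.2519, 0.1446]
orientation: [179.9, -0.1, 4.0]
ft_force: [-0.0, -0.6, 5.7]
opening: 0.0295
gripper_force: 25.8
```

Run:
```python
from h import *
p,_=bot.capture("scene"); print("ptr",pointer("scene",p)); 
o=bot.get_obs(); print(o["time"],o["opening"],o["gripper_force"],"tr",tr(o["tool_pos"]),o["ft_force"],o["orientation"])
```

```text
ptr (np.float64(-0.24219234115803134), np.float64(106.70050297210794))
3.6 0.02943927647161062 25.85537552833557 tr [-0.13850908 -0.2528695 ] [ 0.10138017 -0.43386478  5.8034173 ] [ 1.79909816e+02 -9.72219149e-02  3.98040246e+00]
```

```bash
cat > ctl.py <<'E'
import sys, json, os
from h import *
from scipy.optimize import least_squares
TGT=.1978; H0=-.2525; T0=-.2422; VMAX=.10; LAG=.04; F="log.json"
def force(u): return 25*(max(u-.04,0)-max(-u-.04,0))
def sim(hf,t0,t1,T,v,m,b,dt=.005):
    t=t0
    while t<t1-1e-9:
        h=min(dt,t1-t); f=force(hf(t+h/2)+b-T)-.15*v
        if abs(v)<1e-5 and abs(f)<.025: f=0; v=0
        else:
            d=.025*np.sign(v if abs(v)>1e-5 else f); f-=d
        vn=v+f/m*h
        if v*vn<0: vn=0
        v=vn; T+=v*h; t+=h
    return T,v
L=json.load(open(F)) if os.path.exists(F) else dict(t=[bot.get_obs()["time"]],H=[H0],z=[])
rows=[float(x) for x in sys.argv[1:]]; o=bot.get_obs(); tn=o["time"]
if rows:
    base=L["H"][-1]; n=len(rows); L["t"].append(tn-.1*n); L["H"].append(base)
    for k,r in enumerate(rows): L["t"].append(tn-.1*(n-1-k)); L["H"].append(base+r)
    img,_=bot.capture("scene"); z,q=pointer("scene",img,L.get("T")); L["z"].append((tn,z))
    print(f"t {tn:.2f} z {z:.4f} q {q:.0f} Hmeas {tr(o['tool_pos'])[1]:.4f} xmeas {tr(o['tool_pos'])[0]:.4f} Hcmd {L['H'][-1]:.4f} F {np.round(o['ft_force'],1)}")
hf=lambda t: np.interp(t-LAG,L["t"],L["H"])
def traj(m,b):
    T,v,t=T0,0.,L["t"][0]; r=[]
    for tz,z in L["z"]:
        T,v=sim(hf,t,tz,T,v,m,b); t=tz; r.append((T,v))
    return r
m,b,T,v=9.,0.,T0,0.
if L["z"]:
    fit=least_squares(lambda p:[(a[0]-z[1])/.0007 for a,z in zip(traj(*p),L["z"])]+[(p[0]-9)/3,p[1]/.002],[9,0],x_scale=[1,.002])
    m,b=fit.x; T,v=traj(m,b)[-1]
    # local correction: last measurements against the model (position and speed)
    e=np.array([z[1]-a[0] for a,z in zip(traj(m,b),L["z"])]); tt=np.array([z[0] for z in L["z"]])
    k=min(4,len(e)); 
    if k>=3:
        s,c=np.polyfit(tt[-k:]-tt[-1],e[-k:],1); T+=c; v+=s
    print(f"m {m:.2f} b {b:.4f} T {T:.4f} v {v:.4f} res {np.round(e[-4:]*1e3,2)}")
L["T"]=T+v*.5; json.dump(L,open(F,"w"))
# plan 5 rows; camera hold of .05 s first
t=L["t"][-1]; 
if rows: T,v=sim(hf,tn,tn+.05,T,v,m,b); t=tn+.05
H=L["H"][-1]; hb=H; out=[]; L["t"].append(t); L["H"].append(H); brk=False
for k in range(5):
    d=TGT-T; need=m*v*abs(v)/(2*max(abs(d),.004))-.025-.15*v
    if d>0 and v>.005 and need>.45: brk=True
    if brk: f=-min(max(need,0),1.4)
    elif d>.05 and v<VMAX-.01: f=min(.75,m*(VMAX-v)/.25)
    else: f=0
    u=(.04+abs(f)/25)*np.sign(f) if abs(f)>.02 else (-.035 if v>.02 else 0.)
    Tp=T+v*.1; Hn=np.clip(Tp+u-b,H-.035,H+.035); Hn=round(Hn-hb,3)+hb
    L["t"].append(t+.1); L["H"].append(Hn); T,v=sim(hf,t,t+.1,T,v,m,b); t+=.1; H=Hn; out.append(round(Hn-hb,3))
print("next",out,f"-> T {T:.4f} v {v:.4f} u {H+b-T:.3f}")
E
python3 ctl.py
```

```text
next [np.float64(0.035), np.float64(0.07), np.float64(0.08), np.float64(0.081), np.float64(0.083)] -> T -0.2394 v 0.0204 u 0.070
```

Request:
send_rows([
  [0, -0.03, 0],
  [0, -0.06, 0],
  [0, -0.075, 0],
  [0, -0.08, 0],
  [0, -0.083, 0],
], roll=[0, 0, 0, 0, 0], gripper=[0.02, 0.02, 0.02, 0.02, 0.02])

```text
time: 4.1
tool_pos: [0.5, -0.1683, 0.1445]
orientation: [179.9, -0.1, 4.0]
ft_force: [-1.2, -1.0, 5.9]
opening: 0.0294
gripper_force: 26.1
```

```bash
python3 ctl.py .03 .06 .075 .08 .083
```

```text
t 4.10 z -0.2394 q 106 Hmeas -0.1690 xmeas -0.1386 Hcmd -0.1695 F [-1.2 -1.   5.9]
m 7.22 b 0.0003 T -0.2397 v 0.0209 res [0.29]
next [np.float64(0.003), np.float64(0.007), np.float64(0.012), np.float64(0.018), np.float64(0.025)] -> T -0.2139 v 0.0716 u 0.070
```

Request:
send_rows([
  [0, -0.003, 0],
  [0, -0.007, 0],
  [0, -0.011, 0],
  [0, -0.016, 0],
  [0, -0.022, 0],
], roll=[0, 0, 0, 0, 0], gripper=[0.02, 0.02, 0.02, 0.02, 0.02])

```text
time: 4.65
tool_pos: [0.4985, -0.1472, 0.1446]
orientation: [179.9, -0.1, 4.0]
ft_force: [-1.3, -0.3, 6.6]
opening: 0.0298
gripper_force: 26.1
```

```bash
python3 ctl.py .003 .007 .011 .016 .022
```

```text
t 4.65 z -0.2173 q 106 Hmeas -0.1479 xmeas -0.1386 Hcmd -0.1475 F [-1.3 -0.3  6.6]
m 8.31 b 0.0003 T -0.2172 v 0.0638 res [ 0.61 -0.05]
next [np.float64(0.01), np.float64(0.018), np.float64(0.02), np.float64(0.02), np.float64(-0.015)] -> T -0.1714 v 0.0961 u 0.009
```

Request:
send_rows([
  [0, -0.009, 0],
  [0, -0.016, 0],
  [0, -0.019, 0],
  [0, -0.018, 0],
  [0, -0.01, 0],
], roll=[0, 0, 0, 0, 0], gripper=[0.02, 0.02, 0.02, 0.02, 0.02])

```text
time: 5.2
tool_pos: [0.4977, -0.1364, 0.1445]
orientation: [179.9, -0.1, 4.0]
ft_force: [-1.3, -0.3, 6.4]
opening: 0.0292
gripper_force: 26.1
```

```bash
python3 ctl.py .009 .016 .019 .018 .010
```

```text
t 5.20 z -0.1745 q 106 Hmeas -0.1371 xmeas -0.1387 Hcmd -0.1375 F [-1.3 -0.3  6.4]
m 8.85 b 0.0006 T -0.1742 v 0.0926 res [ 0.71  1.   -0.51]
next [np.float64(-0.035), np.float64(-0.049), np.float64(-0.04), np.float64(-0.031), np.float64(-0.022)] -> T -0.1239 v 0.0902 u -0.035
```

Request:
send_rows([
  [0, 0.002, 0],
  [0, 0.002, 0],
  [0, 0.002, 0],
  [0, 0.002, 0],
  [0, 0.002, 0],
], roll=[0, 0, 0, 0, 0], gripper=[0.02, 0.02, 0.02, 0.02, 0.02])

```text
time: 5.75
tool_pos: [0.4979, -0.1391, 0.1445]
orientation: [179.9, -0.1, 4.0]
ft_force: [-2.1, -0.2, 7.1]
opening: 0.0293
gripper_force: 26.2
```

```bash
python3 ctl.py -.002 -.002 -.002 -.002 -.002
```

```text
t 5.75 z -0.1268 q 106 Hmeas -0.1397 xmeas -0.1387 Hcmd -0.1395 F [-2.1 -0.2  7.1]
m 8.90 b -0.0002 T -0.1259 v 0.0888 res [ 0.82  1.81  1.13 -1.52]
next [np.float64(0.035), np.float64(0.07), np.float64(0.102), np.float64(0.111), np.float64(0.076)] -> T -0.0770 v 0.0922 u 0.013
```

Request:
send_rows([
  [0, -0.003, 0],
  [0, -0.009, 0],
  [0, -0.017, 0],
  [0, -0.025, 0],
  [0, -0.033, 0],
], roll=[0, 0, 0, 0, 0], gripper=[0.02, 0.02, 0.02, 0.02, 0.02])

```text
time: 6.3
tool_pos: [0.4956, -0.1058, 0.1445]
orientation: [179.9, -0.1, 4.0]
ft_force: [-2.3, -0.1, 7.4]
opening: 0.0295
gripper_force: 26.2
```

```bash
sed -i 's/VMAX=.10/VMAX=.085/; s/LAG=.04; F=/F=/; s/def traj(m,b):/def traj(m,b,lag=.04):\n    hf=lambda t: np.interp(t-lag,L["t"],L["H"])/; s|+\[(p\[0\]-9)/3,p\[1\]/.002\],\[9,0\],x_scale=\[1,.002\]|+[(p[0]-9)/3,p[1]/.002,(p[2]-.04)/.03],[9,0,.04],x_scale=[1,.002,.03]|; s/m,b=fit.x; T,v=traj(m,b)/m,b,lag=fit.x; T,v=traj(m,b,lag)/; s/zip(traj(m,b),L/zip(traj(m,b,lag),L/; s/m {m:.2f} b/m {m:.2f} lag {lag:.3f} b/; s/hf=lambda t: np.interp(t-LAG/lag=.04\nhf=lambda t: np.interp(t-lag/; s/{np.round(e\[-4:\]/{np.round(e[-6:]/' ctl.py; python3 ctl.py .003 .009 .017 .025 .033
```

```text
t 6.30 z -0.0806 q 107 Hmeas -0.1064 xmeas -0.1387 Hcmd -0.1065 F [-2.3 -0.1  7.4]
m 9.98 lag -0.029 b -0.0007 T -0.0804 v 0.0837 res [-0.12  0.42  0.6   0.11 -0.56]
next [np.float64(0.004), np.float64(0.013), np.float64(0.021), np.float64(0.029), np.float64(0.037)] -> T -0.0349 v 0.0816 u -0.035
```

Request:
send_rows([
  [0, -0.006, 0],
  [0, -0.014, 0],
  [0, -0.022, 0],
  [0, -0.031, 0],
  [0, -0.039, 0],
], roll=[0, 0, 0, 0, 0], gripper=[0.02, 0.02, 0.02, 0.02, 0.02])

```text
time: 6.85
tool_pos: [0.4928, -0.0668, 0.1445]
orientation: [179.9, -0.1, 4.0]
ft_force: [-1.9, -0.0, 7.7]
opening: 0.0295
gripper_force: 26.2
```

```bash
python3 ctl.py .006 .014 .022 .031 .039
```

```text
t 6.85 z -0.0357 q 107 Hmeas -0.0673 xmeas -0.1388 Hcmd -0.0675 F [-1.9 -0.   7.7]
m 9.90 lag -0.038 b -0.0013 T -0.0356 v 0.0810 res [-0.21  0.29  0.54  0.36  0.01 -0.59]
next [np.float64(0.01), np.float64(0.018), np.float64(0.026), np.float64(0.034), np.float64(0.042)] -> T 0.0084 v 0.0789 u -0.035
```

Request:
send_rows([
  [0, -0.01, 0],
  [0, -0.018, 0],
  [0, -0.026, 0],
  [0, -0.034, 0],
  [0, -0.042, 0],
], roll=[0, 0, 0, 0, 0], gripper=[0.02, 0.02, 0.02, 0.02, 0.02])

```text
time: 7.4
tool_pos: [0.4898, -0.0248, 0.1445]
orientation: [180.0, -0.1, 4.0]
ft_force: [-2.9, -0.2, 9.2]
opening: 0.0297
gripper_force: 26.2
```

```bash
python3 ctl.py .010 .018 .026 .034 .042
```

```text
t 7.40 z 0.0080 q 107 Hmeas -0.0252 xmeas -0.1388 Hcmd -0.0255 F [-2.9 -0.2  9.2]
m 9.70 lag -0.043 b -0.0020 T 0.0081 v 0.0786 res [ 0.19  0.42  0.41  0.24 -0.15 -0.52]
next [np.float64(0.012), np.float64(0.02), np.float64(0.028), np.float64(0.036), np.float64(0.043)] -> T 0.0507 v 0.0765 u -0.035
```

Request:
send_rows([
  [0, -0.012, 0],
  [0, -0.02, 0],
  [0, -0.028, 0],
  [0, -0.036, 0],
  [0, -0.044, 0],
], roll=[0, 0, 0, 0, 0], gripper=[0.02, 0.02, 0.02, 0.02, 0.02])

```text
time: 7.95
tool_pos: [0.4867, 0.0191, 0.1445]
orientation: [180.0, -0.1, 4.0]
ft_force: [-2.1, -0.1, 8.4]
opening: 0.0293
gripper_force: 26.2
```

```bash
sed -i 's/need>.45/need>.3/' ctl.py; python3 ctl.py .012 .020 .028 .036 .044
```

```text
t 7.95 z 0.0505 q 109 Hmeas 0.0189 xmeas -0.1389 Hcmd 0.0185 F [-2.1 -0.1  8.4]
m 9.44 lag -0.045 b -0.0027 T 0.0505 v 0.0762 res [ 0.33  0.38  0.31  0.05 -0.17 -0.46]
next [np.float64(0.011), np.float64(0.019), np.float64(0.026), np.float64(0.061), np.float64(0.096)] -> T 0.0919 v 0.0741 u 0.020
```

Request:
send_rows([
  [0, -0.011, 0],
  [0, -0.019, 0],
  [0, -0.026, 0],
  [0, -0.032, 0],
  [0, -0.038, 0],
], roll=[0, 0, 0, 0, 0], gripper=[0.02, 0.02, 0.02, 0.02, 0.02])

```text
time: 8.5
tool_pos: [0.484, 0.0571, 0.1445]
orientation: [180.0, -0.1, 4.0]
ft_force: [-2.4, -0.5, 9.1]
opening: 0.0295
gripper_force: 26.3
```

```bash
sed -i 's/VMAX=.085/VMAX=.03/;s/need>.3/need>.2/' ctl.py; python3 ctl.py .011 .019 .026 .032 .038
```

```text
t 8.50 z 0.0918 q 108 Hmeas 0.0569 xmeas -0.1389 Hcmd 0.0565 F [-2.4 -0.5  9.1]
m 9.13 lag -0.044 b -0.0035 T 0.0918 v 0.0740 res [ 0.31  0.27  0.07 -0.03 -0.18 -0.33]
next [np.float64(0.002), np.float64(0.008), np.float64(0.015), np.float64(0.022), np.float64(0.028)] -> T 0.1300 v 0.0637 u -0.049
```

Request:
send_rows([
  [0, -0.0, 0],
  [0, -0.005, 0],
  [0, -0.011, 0],
  [0, -0.017, 0],
  [0, -0.023, 0],
], roll=[0, 0, 0, 0, 0], gripper=[0.02, 0.02, 0.02, 0.02, 0.02])

```text
time: 9.05
tool_pos: [0.4823, 0.08, 0.1445]
orientation: [180.0, -0.1, 4.0]
ft_force: [-2.0, -0.5, 8.5]
opening: 0.0293
gripper_force: 26.3
```

```bash
python3 ctl.py 0 .005 .011 .017 .023
```

```text
t 9.05 z 0.1293 q 107 Hmeas 0.0799 xmeas -0.1390 Hcmd 0.0795 F [-2.  -0.5  8.5]
m 9.06 lag -0.043 b -0.0036 T 0.1292 v 0.0591 res [ 0.25  0.06 -0.04 -0.16 -0.28 -0.05]
next [np.float64(0.027), np.float64(0.019), np.float64(0.024), np.float64(0.029), np.float64(0.034)] -> T 0.1587 v 0.0479 u -0.049
```

Request:
send_rows([
  [0, -0.008, 0],
  [0, -0.014, 0],
  [0, -0.02, 0],
  [0, -0.025, 0],
  [0, -0.03, 0],
], roll=[0, 0, 0, 0, 0], gripper=[0.02, 0.02, 0.02, 0.02, 0.02])

```text
time: 9.6
tool_pos: [0.4802, 0.11, 0.1445]
orientation: [180.0, -0.1, 4.0]
ft_force: [-2.6, -0.0, 9.6]
opening: 0.0292
gripper_force: 26.3
```

```bash
sed -i 's/need>.2/need>.05/' ctl.py; python3 ctl.py .008 .014 .020 .025 .030
```

```text
t 9.60 z 0.1572 q 107 Hmeas 0.1100 xmeas -0.1390 Hcmd 0.1095 F [-2.6 -0.   9.6]
m 9.16 lag -0.045 b -0.0035 T 0.1571 v 0.0420 res [ 0.11  0.01 -0.12 -0.27 -0.21  0.07]
next [np.float64(0.011), np.float64(0.014), np.float64(0.018), np.float64(0.021), np.float64(0.024)] -> T 0.1770 v 0.0312 u -0.047
```

Request:
send_rows([
  [0, -0.008, 0],
  [0, -0.013, 0],
  [0, -0.017, 0],
  [0, -0.02, 0],
  [0, -0.023, 0],
], roll=[0, 0, 0, 0, 0], gripper=[0.02, 0.02, 0.02, 0.02, 0.02])

```text
time: 10.15
tool_pos: [0.4794, 0.1222, 0.1444]
orientation: [-179.6, -0.0, 4.8]
ft_force: [-2.3, -0.0, 9.4]
opening: 0.0295
gripper_force: 26.7
```

```bash
python3 ctl.py .008 .013 .017 .020 .023
```

```text
t 10.15 z 0.1759 q 108 Hmeas 0.1222 xmeas -0.1389 Hcmd 0.1325 F [-2.3 -0.   9.4]
m 9.05 lag 0.045 b -0.0010 T 0.1763 v 0.0346 res [-3.78 -3.57 -2.62 -0.29  4.32  6.3 ]
next [np.float64(0.001), np.float64(0.003), np.float64(0.006), np.float64(0.009), np.float64(0.011)] -> T 0.1911 v 0.0186 u -0.049
```

The hand stopped about 10 mm short of its command, so I'll check the joints before going on.

Run:
```python
from h import *
o=bot.get_obs()
for k in o: print(k,np.round(o[k],3))
print(tr(o["tool_pos"]))
```

```text
time 10.2
joint_pos [  4.762  12.662 -20.268  57.022   0.435 179.974]
joint_velocities [-0.078  0.039  0.015 -0.065 -0.297 -0.014]
tau [ -0.327 -36.323  25.946  -1.336   0.333  -0.276]
tool_pos [0.479 0.122 0.144]
orientation [-1.79565e+02 -4.80000e-02  4.78800e+00]
ft_force [-3.688 -0.54   8.88 ]
moment [-0.412  0.614 -0.204]
gripper_force 26.693
opening 0.029
[-0.138871    0.12231925]
```

Joint 6 is at its 180° stop. From here the tool has to yaw with the arm, turning around the round post. I'll correct the log with the true hand path and refit.

```bash
python3 - <<'E'
import json
L=json.load(open("log.json")); L["H"][-4:]=[.1222-.0003]*4
L["z"][-1]=L["z"][-1]; json.dump(L,open("log.json","w"))
E
sed 's/^rows=.*$/rows=[]; o=bot.get_obs(); tn=L["t"][-1]/; s/"next"/"next(from .1219)"/; s/^t=L\["t"\]\[-1\];/t=tn+.05; T,v=sim(hf,tn,t,T,v,m,b);/' ctl.py > ctl2.py; python3 ctl2.py
```

```text
m 9.09 lag 0.047 b -0.0008 T 0.1762 v 0.0314 res [-3.85 -3.62 -2.62 -0.29  4.23  6.48]
next(from .1219) [np.float64(0.013), np.float64(0.017), np.float64(0.019), np.float64(0.021), np.float64(0.023)] -> T 0.1883 v 0.0163 u -0.044
```

```bash
cat > est.py <<'E'
import sys, json
from h import *
from scipy.optimize import least_squares
src=open("ctl.py").read(); exec(src[src.index("def force"):src.index("L=json")])
TGT=.1978
L=json.load(open("log.json")); rows=[float(x) for x in sys.argv[1:]]   # absolute H at row ends (estimated)
o=bot.get_obs(); tn=o["time"]; hm=tr(o["tool_pos"])
if rows:
    n=len(rows); L["t"].append(tn-.1*n); L["H"].append(L["H"][-1])
    for k,r in enumerate(rows): L["t"].append(tn-.1*(n-1-k)); L["H"].append(r)
    L["H"][-1]=hm[1]-.0004
    img,_=bot.capture("scene"); z,q=pointer("scene",img,L["z"][-1][1]); L["z"].append((tn,z)); json.dump(L,open("log.json","w"))
    print(f"t {tn:.2f} z {z:.4f} q {q:.0f} H {hm[1]:.4f} x {hm[0]:.4f} F {np.round(o['ft_force'],1)} rpy {np.round(o['orientation'],1)} j6 {o['joint_pos'][5]:.1f}")
Z=L["z"][-5:]; t0=Z[0][0]
def run(p,lag,m):
    hf=lambda t: np.interp(t-lag,L["t"],L["H"]); T,v,t=p[0],p[1],t0; r=[(T,v)]
    for tz,_ in Z[1:]: T,v=sim(hf,t,tz,T,v,m,p[2]); t=tz; r.append((T,v))
    return r
for lag,m in((0,9.1),(.03,9.1),(0,10)):
    f=least_squares(lambda p:[(a[0]-z[1])/.0005 for a,z in zip(run(p,lag,m),Z)]+[(p[2]+.001)/.003],[Z[0][1],(Z[1][1]-Z[0][1])/.5,0],x_scale=[.001,.01,.002],diff_step=1e-3)
    r=run(f.x,lag,m); T,v=r[-1]; print(lag,m,"b",round(f.x[2],4),"res",np.round([1e3*(z[1]-a[0]) for a,z in zip(r,Z)],2),f"T {T:.4f} v {v:.4f}", "now T %.4f v %.4f"%sim(lambda t:L["H"][-1],tn-.05 if not rows else tn,(tn if not rows else tn+.05),T,v,m,f.x[2]))
E
python3 est.py
```

```text
0 9.1 b -0.0012 res [ 0.04 -0.01 -0.11  0.16 -0.08] T 0.1760 v 0.0258 now T 0.1772 v 0.0235
0.03 9.1 b 0.0003 res [ 0.03  0.04 -0.16  0.19 -0.07] T 0.1760 v 0.0267 now T 0.1773 v 0.0246
0 10 b -0.0023 res [ 0.02 -0.02 -0.09  0.13 -0.09] T 0.1760 v 0.0258 now T 0.1772 v 0.0235
```

Request:
send_rows([
  [0, -0.004, 0],
  [0, -0.008, 0],
  [0, -0.01, 0],
], roll=[-3, -6, -9], gripper=[0.02, 0.02, 0.02], squeeze=20)

```text
time: 10.5
tool_pos: [0.4794, 0.1324, 0.1444]
orientation: [-179.6, -0.2, 13.9]
ft_force: [-1.9, -1.1, 5.6]
opening: 0.0293
gripper_force: 26.3
```

```bash
python3 est.py .129 .135 .142
```

```text
t 10.50 z 0.1813 q 107 H 0.1323 x -0.1382 F [-1.9 -1.1  5.6] rpy [-179.6   -0.2   13.9] j6 172.1
0 9.1 b -0.0017 res [ 0.24 -0.34  0.04  0.42 -0.38] T 0.1817 v 0.0124 now T 0.1822 v 0.0106
0.03 9.1 b -0.0004 res [ 0.33 -0.45  0.05  0.56 -0.48] T 0.1818 v 0.0134 now T 0.1824 v 0.0118
0 10 b -0.0029 res [ 0.2  -0.33  0.03  0.43 -0.39] T 0.1817 v 0.0124 now T 0.1823 v 0.0107
```

Request:
send_rows([
  [0.0043, -0.0246, 0],
  [0.006, -0.0345, 0],
  [0.007, -0.0394, 0],
], roll=[-3, -5, -6], gripper=[0.02, 0.02, 0.02])

```text
time: 10.85
tool_pos: [0.476, 0.1729, 0.1442]
orientation: [-179.6, -0.1, 19.9]
ft_force: [-2.0, -1.7, 5.2]
opening: 0.0292
gripper_force: 26.5
```

```bash
python3 est.py .157 .167 .172
```

```text
t 10.85 z 0.1844 q 108 H 0.1730 x -0.1387 F [-2.  -1.7  5.2] rpy [-1.796e+02 -1.000e-01  1.990e+01] j6 170.7
0 9.1 b -0.0023 res [ 0.04 -0.16  0.26 -0.18  0.01] T 0.1844 v 0.0075 now T 0.1848 v 0.0074
0.03 9.1 b -0.0013 res [ 0.09 -0.24  0.33 -0.19  0.  ] T 0.1844 v 0.0073 now T 0.1848 v 0.0072
0 10 b -0.0035 res [ 0.02 -0.18  0.28 -0.19 -0.02] T 0.1844 v 0.0076 now T 0.1848 v 0.0075
```

Request:
send_rows([
  [0, 0, 0],
  [0, 0, 0],
  [0, 0, 0],
  [0, 0, 0],
  [0, 0, 0],
], roll=[0, 0, 0, 0, 0], gripper=[0.02, 0.02, 0.02, 0.02, 0.02])

```text
time: 11.4
tool_pos: [0.4761, 0.172, 0.1442]
orientation: [-179.6, -0.1, 19.8]
ft_force: [-1.7, 0.9, 5.8]
opening: 0.0291
gripper_force: 26.5
```

```bash
python3 est.py .173 .173 .173 .173 .173
```

```text
t 11.40 z 0.1878 q 107 H 0.1721 x -0.1388 F [-1.7  0.9  5.8] rpy [-1.796e+02 -1.000e-01  1.980e+01] j6 170.8
0 9.1 b -0.0026 res [-0.08  0.19 -0.21  0.08 -0.02] T 0.1879 v 0.0057 now T 0.1881 v 0.0055
0.03 9.1 b -0.0016 res [-0.08  0.26 -0.26  0.03  0.03] T 0.1878 v 0.0055 now T 0.1881 v 0.0053
0 10 b -0.0038 res [-0.12  0.2  -0.21  0.1  -0.05] T 0.1879 v 0.0058 now T 0.1882 v 0.0057
```

Request:
send_rows([
  [0.0076, -0.0269, 0],
  [0.0153, -0.0539, 0],
  [0.0177, -0.0625, 0],
  [0.0177, -0.0625, 0],
  [0.0117, -0.0414, 0],
], roll=[-2, -4, -4, -4, -4], gripper=[0.02, 0.02, 0.02, 0.02, 0.02])

```text
time: 11.95
tool_pos: [0.4731, 0.2159, 0.1442]
orientation: [-179.6, -0.2, 23.9]
ft_force: [0.0, 0.1, 5.0]
opening: 0.0296
gripper_force: 26.4
```

```bash
python3 est.py .2 .228 .237 .237 .215
```

```text
t 11.95 z 0.1920 q 106 H 0.2161 x -0.1386 F [0.  0.1 5. ] rpy [-179.6   -0.2   23.9] j6 171.5
0 9.1 b -0.0001 res [ 0.01  0.05  0.12 -0.38  0.23] T 0.1917 v 0.0075 now T 0.1921 v 0.0073
0.03 9.1 b 0.0008 res [ 0.09  0.02  0.06 -0.4   0.28] T 0.1917 v 0.0079 now T 0.1921 v 0.0077
0 10 b -0.0007 res [-0.05  0.07  0.16 -0.39  0.21] T 0.1918 v 0.0072 now T 0.1921 v 0.0071
```

Request:
send_rows([
  [-0.0068, 0.0188, 0],
  [-0.0136, 0.0376, 0],
  [-0.0184, 0.0508, 0],
], roll=[0, 0, 0], gripper=[0.02, 0.02, 0.02])

```text
time: 12.3
tool_pos: [0.4772, 0.1591, 0.1442]
orientation: [-179.6, -0.2, 23.7]
ft_force: [-1.1, -0.0, 5.2]
opening: 0.0293
gripper_force: 26.3
```

```bash
python3 est.py .1957 .1757 .1617
```

```text
t 12.30 z 0.1948 q 106 H 0.1592 x -0.1385 F [-1.1 -0.   5.2] rpy [-179.6   -0.2   23.7] j6 165.4
0 9.1 b 0.0012 res [ 0.08  0.15 -0.39  0.06  0.17] T 0.1946 v 0.0073 now T 0.1950 v 0.0071
0.03 9.1 b 0.0014 res [ 0.13  0.12 -0.45  0.08  0.18] T 0.1946 v 0.0073 now T 0.1950 v 0.0071
0 10 b 0.001 res [ 0.07  0.17 -0.4   0.03  0.18] T 0.1946 v 0.0072 now T 0.1950 v 0.0070
```

Request:
send_rows([
  [-0.0048, 0.0134, 0],
  [-0.0048, 0.0134, 0],
  [0.0068, -0.0188, 0],
], roll=[0, 0, 0], gripper=[0.02, 0.02, 0.02])

```text
time: 12.65
tool_pos: [0.4759, 0.1774, 0.1443]
orientation: [-179.7, -0.1, 23.4]
ft_force: [1.8, -0.0, 2.1]
opening: 0.0293
gripper_force: 26.0
```

```bash
python3 est.py .1475 .1475 .1817
```

```text
t 12.65 z 0.1963 q 106 H 0.1775 x -0.1385 F [ 1.8 -0.   2.1] rpy [-1.797e+02 -1.000e-01  2.340e+01] j6 167.8
0 9.1 b 0.0005 res [ 0.25 -0.4   0.03  0.22 -0.05] T 0.1964 v 0.0029 now T 0.1965 v 0.0028
0.03 9.1 b 0.0004 res [ 0.27 -0.45  0.03  0.25 -0.06] T 0.1964 v 0.0027 now T 0.1965 v 0.0026
0 10 b 0.0004 res [ 0.25 -0.4   0.01  0.24 -0.06] T 0.1964 v 0.0032 now T 0.1965 v 0.0031
```

Request:
send_rows([
  [0, 0, 0],
  [0, 0, 0],
  [0, 0, 0],
  [0, 0, 0],
  [0, 0, 0],
], roll=[0, 0, 0, 0, 0], gripper=[0.02, 0.02, 0.02, 0.02, 0.02])

```text
time: 13.2
tool_pos: [0.4757, 0.1799, 0.1442]
orientation: [-179.6, -0.2, 23.7]
ft_force: [0.6, 0.5, 5.2]
opening: 0.0294
gripper_force: 26.4
```

Request:
send_rows([
  [0, 0, 0],
  [0, 0, 0],
  [0, 0, 0],
  [0, 0, 0],
  [0, 0, 0],
], roll=[0, 0, 0, 0, 0], gripper=[0.02, 0.02, 0.02, 0.02, 0.02])

```text
time: 13.7
tool_pos: [0.4758, 0.1799, 0.1442]
orientation: [-179.6, -0.2, 23.7]
ft_force: [-1.0, -0.0, 6.1]
opening: 0.0294
gripper_force: 26.4
```

Run:
```python
from h import *
for c in("scene","top"):
    p,_=bot.capture(c); print(c,pointer(c,p,.197),bot.get_obs()["time"]); cv2.imwrite(f"pics/e_{c}.png",p[:,:,::-1])
r=[rect(c,cv2.imread(f"pics/e_{c}.png"),np.arange(.155,.095,-.00025),np.arange(.235,.1601,-.00025),.06)[:240,:300] for c in("scene","top")]
cv2.imwrite("pics/e1.png",np.hstack(r)); tips("top",["mark","pointer"])
```

```text
scene (np.float64(0.19712366781213833), np.float64(106.25285779606772)) 13.75
top (np.float64(0.1983183702198982), np.float64(47.32967535436664)) 13.8
top mark [0.7472 0.2167 0.0577] 0.59
top mark [0.356  0.4676 0.0022] 0.35
top pointer [0.7381 0.2142 0.0589] 0.92
```

View pics/e1.png

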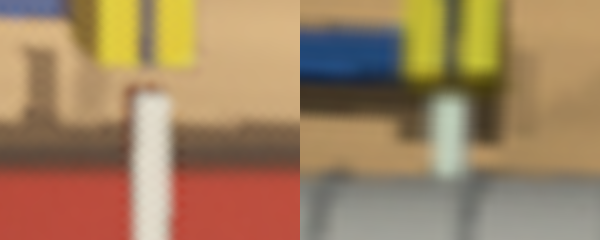

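The rectified views show the pointer in line with the mark's dark line: columns 152 vs 147 in the scene view and 450 vs 452 in the top view, about 1 mm apart. Now I'll hold for more than three seconds.

Request:
send_rows([
  [0, 0, 0],
  [0, 0, 0],
  [0, 0, 0],
  [0, 0, 0],
  [0, 0, 0],
], roll=[0, 0, 0, 0, 0], gripper=[0.02, 0.02, 0.02, 0.02, 0.02])

```text
time: 14.4
tool_pos: [0.4757, 0.1799, 0.1442]
orientation: [-179.6, -0.2, 23.7]
ft_force: [0.0, -0.3, 5.1]
opening: 0.0294
gripper_force: 26.4
```

Request:
send_rows([
  [0, 0, 0],
  [0, 0, 0],
  [0, 0, 0],
  [0, 0, 0],
  [0, 0, 0],
], roll=[0, 0, 0, 0, 0], gripper=[0.02, 0.02, 0.02, 0.02, 0.02])

```text
time: 14.9
tool_pos: [0.4757, 0.1799, 0.1442]
orientation: [-179.6, -0.2, 23.7]
ft_force: [-0.4, 0.0, 5.8]
opening: 0.0293
gripper_force: 26.4
```

Run:
```python
from h import *
print(pointer("scene",None,.197),pointer("top",None,.197),bot.get_obs()["time"])
```

```text
(np.float64(0.19712441830478938), np.float64(106.4983996342022)) (np.float64(0.19831286306211163), np.float64(47.58619112940107)) 15.0
```

Request:
send_rows([
  [0, 0, 0],
  [0, 0, 0],
  [0, 0, 0],
  [0, 0, 0],
  [0, 0, 0],
], roll=[0, 0, 0, 0, 0], gripper=[0.02, 0.02, 0.02, 0.02, 0.02])

```text
time: 15.5
tool_pos: [0.4757, 0.1799, 0.1442]
orientation: [-179.6, -0.2, 23.7]
ft_force: [0.1, -0.5, 5.2]
opening: 0.0293
gripper_force: 26.4
```

Request:
send_rows([
  [0, 0, 0],
  [0, 0, 0],
  [0, 0, 0],
  [0, 0, 0],
  [0, 0, 0],
], roll=[0, 0, 0, 0, 0], gripper=[0.02, 0.02, 0.02, 0.02, 0.02])

```text
time: 16.0
tool_pos: [0.4757, 0.1799, 0.1442]
orientation: [-179.6, -0.2, 23.7]
ft_force: [-0.5, 0.1, 6.0]
opening: 0.0294
gripper_force: 26.4
```

Request:
send_rows([
  [0, 0, 0],
  [0, 0, 0],
  [0, 0, 0],
  [0, 0, 0],
  [0, 0, 0],
], roll=[0, 0, 0, 0, 0], gripper=[0.02, 0.02, 0.02, 0.02, 0.02])

```text
time: 16.5
tool_pos: [0.4757, 0.1799, 0.1442]
orientation: [-179.6, -0.2, 23.7]
ft_force: [-0.6, 0.2, 5.2]
opening: 0.0296
gripper_force: 26.4
```

Request:
send_rows([
  [0, 0, 0],
  [0, 0, 0],
  [0, 0, 0],
  [0, 0, 0],
  [0, 0, 0],
], roll=[0, 0, 0, 0, 0], gripper=[0.02, 0.02, 0.02, 0.02, 0.02])

```text
time: 17.0
tool_pos: [0.4757, 0.1799, 0.1442]
orientation: [-179.6, -0.2, 23.7]
ft_force: [-0.9, 0.6, 5.2]
opening: 0.0295
gripper_force: 26.4
```

Request:
send_rows([
  [0, 0, 0],
  [0, 0, 0],
  [0, 0, 0],
  [0, 0, 0],
  [0, 0, 0],
], roll=[0, 0, 0, 0, 0], gripper=[0.02, 0.02, 0.02, 0.02, 0.02])

```text
time: 17.5
tool_pos: [0.4757, 0.1799, 0.1442]
orientation: [-179.6, -0.2, 23.7]
ft_force: [0.4, 0.3, 5.0]
opening: 0.0294
gripper_force: 26.4
```

Run:
```python
from h import *
print(pointer("scene",None,.197),pointer("top",None,.197),bot.get_obs()["time"],bot.get_obs()["ft_force"])
```

```text
(np.float64(0.19712224868774064), np.float64(106.40283493369917)) (np.float64(0.19831172107571998), np.float64(47.583904892547)) 17.6 [-0.67646513  1.10339845  5.79916556]
```

Request:
send_rows([
  [0, 0, 0],
  [0, 0, 0],
  [0, 0, 0],
  [0, 0, 0],
  [0, 0, 0],
], roll=[0, 0, 0, 0, 0], gripper=[0.04, 0.05, 0.065, 0.085, 0.085])

```text
time: 18.1
tool_pos: [0.4753, 0.1809, 0.1435]
orientation: [-179.6, -0.1, 23.8]
ft_force: [-0.5, -0.3, -0.0]
opening: 0.0854
gripper_force: 0.0
```

Request:
send_rows([
  [0, 0, 0],
  [0, 0, 0],
  [0, 0, -0.01],
  [0, 0, -0.03],
  [0, 0, -0.06],
], roll=[0, 0, 0, 0, 0], gripper=[0.085, 0.085, 0.085, 0.085, 0.085])

```text
time: 18.6
tool_pos: [0.4743, 0.1803, 0.2037]
orientation: [-179.5, 0.0, 23.8]
ft_force: [0.3, -0.6, 0.7]
opening: 0.0852
gripper_force: 0.0
```

Request:
send_rows([
  [0, 0, -0.03],
  [0, 0, -0.06],
  [-0.03, 0, -0.07],
  [-0.06, 0, -0.08],
  [-0.07, 0, -0.08],
], roll=[0, 0, 0, 0, 0], gripper=[0.085, 0.085, 0.085, 0.085, 0.085])

```text
time: 19.1
tool_pos: [0.4101, 0.1512, 0.2858]
orientation: [-179.6, -0.3, 23.8]
ft_force: [1.4, 0.2, 0.4]
opening: 0.0852
gripper_force: 0.0
```

Run:
```python
from h import *
for c in("scene","top"):
    p,_=bot.capture(c); print(pointer(c,p,.197),bot.get_obs()["time"])
    if c=="scene": cv2.imwrite("pics/f.png",p[:,:,::-1])
tips("scene",["grip"]); o=bot.get_obs(); print(o["tool_pos"],o["ft_force"])
```

```text
(np.float64(0.19712581574660656), np.float64(105.79972565157755)) 19.15
(np.float64(0.19832456626208622), np.float64(47.47416552354835)) 19.2
scene grip [0.4749 0.1819 0.1422] 0.95
[0.4117153  0.15168619 0.28396683] [ 1.03316119 -0.42330158 -0.35353052]
```

View pics/f.png

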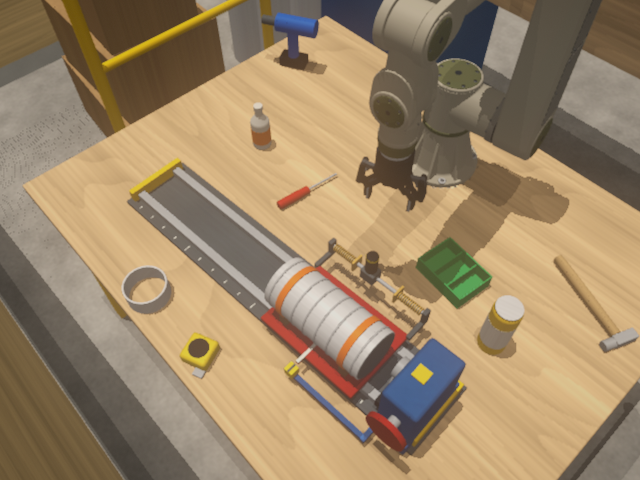

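The trolley is standing with its pointer at the mark, around (303,355). The gripper is open and well clear, and nothing else on the bench has moved.

```bash
python3 -c "
from bench import bot
print(bot.hand_in())"
```

```text
the job is handed in; nothing more can be done
None
```

The trolley came to rest within about 1 mm of the yellow mark without touching the pads; after more than three seconds standing still I released the handle, moved clear and handed the job in at about 19 s.

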